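# Fetch the check weight from the push-to-open cabinet

## Robot

A 6-joint arm with a two-finger parallel gripper is mounted at the origin on a cart in front of the work surface, level with it; the furniture and walls round the work are solid. World frame = base frame: x ahead of the robot, y to its left, z up, the work surface at z = 0. Lengths are in m, angles in rad, forces in N, time in s.
With the tool pointing down it reaches from about 0.375 to 0.9 m from the base axis. Payload 3.1 kg.
Tool frame: the origin (TCP) lies midway between the tips of the shut fingers; the grasp point (between the pads) lies 19 mm behind it; z points along the fingers, x is the direction in which the jaws open and shut, and the axes are right-handed (so a half turn about z gives the same grasp; the last joint's range is limited). The gripper opens to 85 mm and grips with 20 to 120 N. Pads are 22 mm wide; open, the fingers measure 114 mm over their backs; the gripper's body (76 mm by 85 mm) begins 54 mm behind the grasp point. The pads swing forward as they close: fully open they stand 13 mm farther back than shut.
Start: joints at [-1.377, 0.527, 1.433, -0, 1.181, -0.178], TCP at [0.228, -0.582, 0.231] pointing down, gripper open.
Joint ranges: [-3.08, 3.08], [-0.75, 2.2], [0.22, 2.44], [-1.43, 4.57], [0, 2.65], [-2.85, 2.85]. Speed limits (rad/s): [2.79, 2.79, 3.14, 3.14, 3.14, 3.14].

## Interface

Orientations are given as a unit quaternion [x, y, z, w].
In Python, from station import * gives the robot as it stands.
- The arm moves only by the tool servo_tool, never from a script. Its argument "targets" is a list of rows, each a list of 6 numbers: the shift along the tool's x, y, z in mm, then the turn, a rotation vector about the tool's x, y, z in degrees. A call has 1 to 10 rows; each row is the pose to reach, as a shift and turn from the pose commanded when the call began, along the tool's axes at that moment; what a row does not reach only later rows make up. A row lasts 1/8 s, in which the tool goes at most 62.5 mm and 10.7 degrees, less where a joint would pass 70% of its speed; a pose out of reach is approached as far as the arm can. A call with a gripper value outside its range is refused whole. "gripper" is the finger opening in mm, from 0 to 85.4, set as the call begins (left out, the last holds). The fingers move at their own pace and stop on an object; "newtons" is the grip in N (left out, the last holds). Time passes only in rows, so rows that repeat a pose let the fingers close. It gives the time, the measured TCP pose, the force and the opening at its end, in the units of the state.
- sense(): the state, without advancing time (a new reading comes with each control period).
- snapshot(name): name is "side" or "top" or "wrist"; returns a dict with "color" (384x512x3 uint8, red, green, blue), "vfov" (degrees; the focal length in pixels is half the picture's height over the tangent of half this angle, whatever the lens; pixels are square), "cx", "cy" (the principal point, pixels), "R" (3x3) and "t" (3): a world point X has camera coordinates R X + t. Camera axes: x right, y down, z forward; pixel columns grow to the right and rows downward; lengths in m; the calibration is good to about 2 mm. A picture is of the moment at which its call begins. There is no depth.
- sign_off(): hands the job in, once; it reports no verdict.
The state is a dict: "t": time; "q": joint angles; "qd": joint speeds; "tau": joint torques, N m; "tcp_pos": TCP position; "tool_rot": TCP orientation; "force": force on the tool from outside, world axes, zero at the start; "ft_torque": the same for the moment, N m; "finger_gap": opening from 0.0 (shut) to 1.0 (fully open).
Only numpy, scipy, OpenCV 4.12 (cv2) and the standard library are available. Lean on these libraries where they do the work, as an engineer would, in place of code of your own. Each camera call takes 0.05 s, during which the arm holds its last target. There are 200 camera calls.

## Task

Check the small balance with the weight kept inside the little bench cabinet. Move aside the jar that stands in the door's way, press the door so that its catch pops it ajar, swing it wide open to about a right angle, then take the weight from the pocket on the inside of the door and set it down gently, upright, wholly on the small balance's round pan. Leave the door open, let it knock against nothing, keep every jar standing on the worktop, and leave the other things where they are.

Things in the scene. Friction and masses are not known exactly. Their poses are not given: they have to be found in the camera images.
- cabinet: fixed grey bench cabinet on the worktop, carcass 120 deep x 180 wide x 165 high mm; origin at the centre of its underside, +x to its back, +y to its left seen from the front; its front faces its -x. Its upright door covers the whole front and is hinged at the right (-y) end
- door (a joint): door angle in rad about the upright hinge: about 0 shut, grows as it opens towards the robot. Shut, it is held by a touch catch: pressing it inward to -0.022 or beyond (about 3.5 mm at the press mark, about 3 N, solid stop at -0.035) frees the catch and, when let go, a plunger pushes the door to about 0.34. From there it swings freely with slight drag and stays where it is left, up to 1.92. It does not latch again. It collides only with the robot and with loose things
- door_hinge (a point): on the hinge axis, 83 mm above the worktop, in the mid-plane of the door panel (12 mm thick, 178 mm wide, from 8 to 158 mm above the worktop); it lies at (-0.074, -0.09) in the cabinet's x, y. Its axes turn with the door: +y runs along the door from hinge to free edge, +x is the door's inner side
- door_press (a point): dark press mark on the door's outer face, 152 mm from the hinge, 135 mm above the worktop; axes turn with the door, -x points out of the face
- door_edge (a point): point on the door's inner face 156 mm from the hinge, 135 mm above the worktop: free for a finger, 22 mm from the free edge; axes turn with the door, +x points out of the inner face
- weight: metal check weight with a knob, 34 mm diameter, 44 mm high, about 200 g; origin at the centre of its underside. It starts standing in the open-topped metal pocket on the inner side of the door and rides along with it. The pocket's floor is 100 mm above the worktop, its walls rise 12 mm above that; inside it is 42 mm wide (from 6 to 48 mm off the door's mid-plane) and runs from 33 to 127 mm from the hinge
- balance: fixed small grey bench balance, 150 x 112 mm, housing 32 mm high, its pan 100 mm across; origin at the centre of its underside, +x to its back
- pan (a point): centre of the top of the balance's round steel pan, 100 mm diameter, 45 mm above the worktop
- jar_a: lidded sample jar with black lid, 52 mm diameter, 62 mm high; origin at the centre of its underside. One of the three jars (which one varies) stands in the sweep of the door
- jar_b: lidded sample jar with ochre contents and white lid, 52 mm diameter, 62 mm high; origin at the centre of its underside
- jar_c: lidded sample jar with red contents and white lid, 52 mm diameter, 62 mm high; origin at the centre of its underside
- dropper: dropper bottle, 36 mm diameter, 119 mm high, bystander left of the cabinet; origin at the centre of its underside
- tape: roll of tape lying flat, 94 mm diameter, 24 mm high, bystander; origin at the centre of its underside
- marker: marker pen lying on the worktop, 17 x 130 x 18 mm, long along its y, bystander; origin at the centre of its underside
Mind the look-alikes: they are no part of the job. Leave any green look-alike of the jar_b alone.

How it is judged:
On the way, in this order (a step that is already met when the one before it is completed fails the run):
1. the door has popped ajar (value of joint door above 0.2 rad), for 0.1 s.
2. the door stands wide open with the weight still in its pocket (value of joint door above 1.3 rad and height (world z) of weight above 0.09 m), for 0.2 s.
At the end, for the whole second after the job is handed in: the weight stands upright and still on the pan, within 35 mm of its centre; the door is open at least 1.2 rad (it had been past 1.3 rad with the weight still in the pocket); all three jars stand upright on the worktop itself (horizontal distance between weight and pan below 0.035 m and z of weight in the frame of pan between -0.004 and 0.006 m and angle between each of weight, jar_a, jar_b, jar_c's own z axis and vertical below 0.1 rad and linear speed of weight below 0.02 m/s and value of joint door above 1.2 rad and height (world z) of jar_a between -0.006 and 0.006 m and height (world z) of jar_b between -0.006 and 0.006 m and height (world z) of jar_c between -0.006 and 0.006 m); the robot touches nothing.
It fails at once if the door knocks against a jar (over 0.5 N), the marker or the dropper bottle (contact force between door and jar_a above 0.5 N or contact force between door and jar_b above 0.5 N or contact force between door and jar_c above 0.5 N or contact force between door and marker above 0.5 N or contact force between door and dropper above 0.5 N).
It fails at once if a jar is tipped over (over 0.6 rad) (angle between any of jar_a, jar_b, jar_c's own z axis and vertical above 0.6 rad).
It fails at once if the weight is dropped or slammed onto the pan (faster than 0.5 m/s within 20 mm of it, or pressed on it with over 80 N) (contact force between weight and balance above 80 N or (horizontal distance between weight and pan below 0.05 m and z of weight in the frame of pan below 0.02 m and linear speed of weight above 0.5 m/s)).
It fails at once if the dropper bottle, tape or marker is moved over 30 mm (distance of any of dropper, tape, marker from where it was at the start of the episode above 0.03 m).
It also fails if it takes over 67 s, if anything falls off the work surface, if the arm or the gripper's body presses on something with over 40 N, if the wrist force passes 120 N, or if a joint passes its speed limit or range.

## Working session

There is one attempt and no reset: what is moved stays moved. The work goes in short steps, Python scripts to look and compute and a tool call to move; the robot and the scene stay as the last step left them, time stands still between calls to the robot, and variables do not carry over. Pictures are saved under pics/ and viewed, about 8 in all and at most 12, crops included, and the job is handed in when it is done.

Besides the shell and the picture viewer there is one more tool, called after ">>>" as name(argument=value, ...) on one line, values as JSON. servo_tool: Moves the arm, as the interface text tells. Its arguments: {"type":"object","properties":{"targets":{"type":"array","items":{"type":"array","items":{"type":"number"}}},"gripper":{"type":"number"},"newtons":{"type":"number"}},"required":["targets"]}

```bash
ls; mkdir -p pics; python3 - <<'E'
from station import *
import cv2,numpy as np
s=sense();print(s)
ims=[]
for n in("side","top"):
    d=snapshot(n);cv2.imwrite(f"pics/{n}0.png",d["color"][:,:,::-1])
    np.savez(f"pics/{n}0.npz",**d)
    print(n,d["vfov"],d["cx"],d["cy"],np.round(d["R"],3).tolist(),np.round(d["t"],3).tolist())
    ims.append(d["color"][:,:,::-1])
cv2.imwrite("pics/both0.png",cv2.resize(np.vstack(ims),(800//1-112*0, 1200))[:, :])
E
```

```text
pics
{'t': 0.0, 'q': array([-1.37649150e+00,  5.28469020e-01,  1.43391285e+00, -4.80480941e-06,
        1.18137726e+00, -1.78520053e-01]), 'qd': array([ 2.38881097e-04,  5.21561034e-04, -1.10484846e-03,  9.48810735e-06,
       -4.53567505e-04, -2.07900711e-03]), 'tau': array([ 3.75680543e-05, -4.42354488e+01, -1.78025347e+01, -3.67575431e-04,
        8.28703749e-03, -6.14694216e-07]), 'tcp_pos': array([ 0.22752893, -0.58134464,  0.2303285 ]), 'tool_rot': array([ 8.25907926e-01, -5.63803977e-01, -7.73545307e-04, -7.58313193e-04]), 'force': array([-0.05596492,  0.69215361, -0.40788072]), 'ft_torque': array([-0.0109962 ,  0.04154184,  0.02525085]), 'finger_gap': 1.0012186444325981}
side 49.72724095958192 255.1602562387808 193.41462438517436 [[-0.991, -0.131, -0.005], [-0.051, 0.42, -0.906], [0.12, -0.898, -0.424]] [0.532, 0.153, 1.34]
top 50.03686782283557 251.5645211943056 186.93905433224987 [[0.011, -1.0, 0.004], [-0.986, -0.012, -0.167], [0.167, -0.002, -0.986]] [-0.009, 0.542, 1.478]
```

View pics/side0.png

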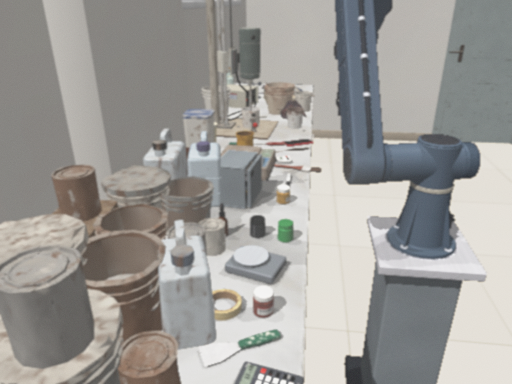

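View pics/top0.png

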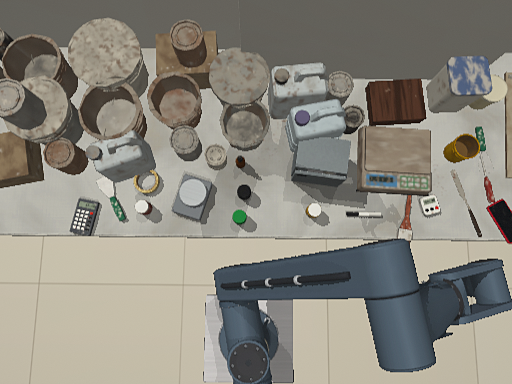

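Side view: cabinet (238,178), ochre jar with white lid (283,194), black-lid jar (258,227), green look-alike (286,231), red jar (263,301), small balance (256,260). In the top view these are cabinet (320,160), jars (313,211), (244,191), green (239,216), red (143,207), small balance (193,195) and marker (364,214). The balance at (395,160) is large and square, so it is a look-alike. The ochre jar_b stands in front of the door.

```bash
cat > h.py <<'E'
import numpy as np,cv2
def ray(d,u,v):
    f=192/np.tan(np.radians(float(d["vfov"]))/2)
    c=np.array([(u-d["cx"])/f,(v-d["cy"])/f,1.]);R=d["R"]
    w=R.T@c;o=-R.T@d["t"];return o,w/np.linalg.norm(w)
def plane(d,u,v,z):
    o,w=ray(d,u,v);return o+w*(z-o[2])/w[2]
def tri(d1,p1,d2,p2):
    o1,w1=ray(d1,*p1);o2,w2=ray(d2,*p2)
    s=np.linalg.lstsq(np.c_[w1,-w2],o2-o1,rcond=None)[0]
    a,b=o1+s[0]*w1,o2+s[1]*w2;return (a+b)/2,np.linalg.norm(a-b)
def proj(d,X):
    f=192/np.tan(np.radians(float(d["vfov"]))/2);c=d["R"]@np.array(X)+d["t"]
    return f*c[0]/c[2]+float(d["cx"]),f*c[1]/c[2]+float(d["cy"])
E
python3 - <<'E'
from h import *
t=np.load("pics/top0.npz");s=np.load("pics/side0.npz")
for n,u,v,z in[("jarb",313.5,210,.062),("jara",244,191,.062),("green",239,216,.062),("jarc",143,207,.062),("pan",193,193,.045),("marker",364,214,.018),("mark l",346,213,.018),("mark r",383,215,.018),("dropper",240,161,.119)]:
    print(n,plane(t,u,v,z).round(3))
for n,a,b in [("jarb",(313.5,210),(283.5,189)),("pan",(193,192),(252,255)),("jara",(244,191),(258,220))]:
    print(n,tri(t,a,s,b))
def crop(d,x0,y0,w,h,k):return cv2.resize(d["color"][y0:y0+h,x0:x0+w,::-1],(w*k,h*k),interpolation=cv2.INTER_CUBIC)
a=crop(t,225,125,170,110,4);b=crop(s,200,140,110,70,5)
im=np.zeros((600,800,3),np.uint8);a=cv2.resize(a,(470,304));im[:304,:470]=a
b=cv2.resize(b,(464,295));im[304:599,:464]=b
c=cv2.resize(crop(t,160,165,70,60,4),(330,283));im[:283,470:]=c
cv2.imwrite("pics/crop1.png",im)
E
```

```text
jarb [ 0.457 -0.229  0.062]
jara [0.524 0.025 0.062]
green [0.432 0.041 0.062]
jarc [0.461 0.39  0.062]
pan [0.517 0.213 0.045]
marker [ 0.449 -0.424  0.018]
mark l [ 0.452 -0.357  0.018]
mark r [ 0.446 -0.495  0.018]
dropper [0.623 0.039 0.119]
jarb (array([ 0.45779106, -0.22980801,  0.05527939]), np.float64(0.00018115116754333614))
pan (array([0.51917215, 0.21331708, 0.04359157]), np.float64(0.0035311445752527434))
jara (array([0.52437865, 0.02463114, 0.05502237]), np.float64(0.0014368906602758615))
```

View pics/crop1.png

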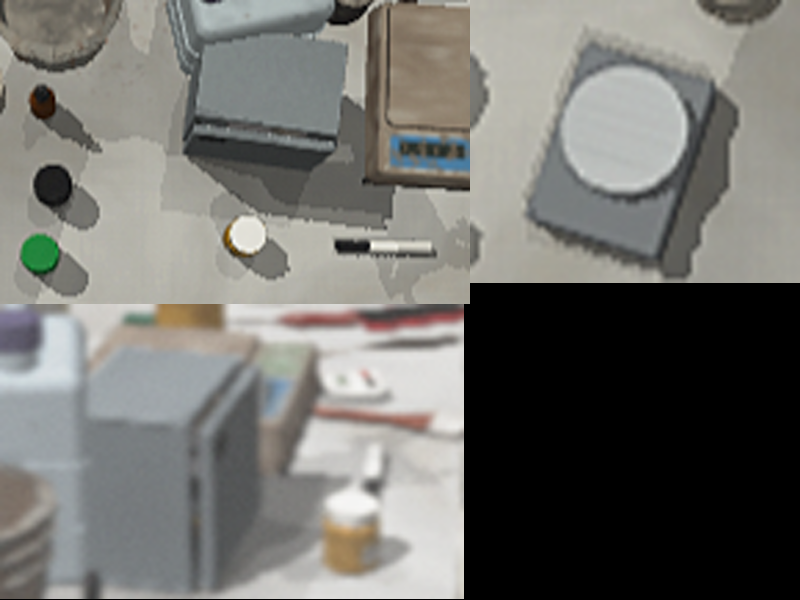

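Crop: the lid at (246,235) is white over ochre contents, so it is jar_b (green one at (40,252) is the look-alike). It stands in the door's sweep. Cabinet carcass top corners are visible too; computing its pose.

```bash
python3 - <<'E'
from h import *
t=np.load("pics/top0.npz");s=np.load("pics/side0.npz")
k=470/170
P={n:plane(t,225+a/k,125+b/k,z) for n,a,b,z in[("FL",192,122,.165),("FR",338,137,.165),("BL",204,37,.165),("BR",349,42,.165),("doorL",188,138,.158),("doorR",334,150,.158),("doorLbot",185,153,.008),("doorRbot",333,165,.008)]}
for n in P:print(n,P[n].round(3))
k2=464/110
for n,a,b,ta in[("FL",188,420-304,(192,122))]:
    print(tri(t,(225+ta[0]/k,125+ta[1]/k),s,(200+a/k2,140+b/k2)))
f=P["FL"]-P["FR"];print("front width",np.linalg.norm(f),"yaw",np.degrees(np.arctan2(-f[0],f[1])))
b=P["BL"]-P["BR"];print(np.linalg.norm(b),np.degrees(np.arctan2(-b[0],b[1])))
yaw=np.arctan2(-f[0],f[1])
c=(P["FL"]+P["FR"])/2
X=np.array([np.cos(yaw),np.sin(yaw),0]);Y=np.array([-np.sin(yaw),np.cos(yaw),0])
cen=c+.06*X;print("cabinet",cen);h=cen-.074*X-.09*Y;print("hinge",h)
for th in(0,.34,1.57):
    y=Y*np.cos(th)-X*np.sin(th);x=X*np.cos(th)+Y*np.sin(th)
    print(th,"press",(h+.152*y-.006*x).round(3),"edge",(h+.156*y+.006*x).round(3),"free",(h+.178*y).round(3),"weight@80",(h+.08*y+.027*x).round(3))
E
```

```text
FL [ 0.586 -0.149  0.165]
FR [ 0.569 -0.33   0.165]
BL [ 0.695 -0.165  0.165]
BR [ 0.691 -0.348  0.165]
doorL [ 0.567 -0.145  0.158]
doorR [ 0.554 -0.327  0.158]
doorLbot [ 0.576 -0.156  0.008]
doorRbot [ 0.561 -0.36   0.008]
(array([ 0.58933808, -0.14887074,  0.16772559]), np.float64(0.008121834522658123))
front width 0.1818569939078127 yaw -5.315782638865844
0.18255586773856466 -1.341809078717993
cabinet [ 0.63710108 -0.24548805  0.165     ]
hinge [ 0.5550813  -0.32824526  0.165     ]
0 press [ 0.563 -0.176  0.165] edge [ 0.576 -0.173  0.165] free [ 0.572 -0.151  0.165] weight@80 [ 0.589 -0.251  0.165]
0.34 press [ 0.512 -0.182  0.165] edge [ 0.523 -0.176  0.165] free [ 0.512 -0.156  0.165] weight@80 [ 0.562 -0.244  0.165]
1.57 press [ 0.403 -0.32   0.165] edge [ 0.4   -0.308  0.165] free [ 0.378 -0.312  0.165] weight@80 [ 0.478 -0.294  0.165]
```

```bash
cat >> h.py <<'E'
from scipy.spatial.transform import Rotation as Ro
def delta(pts):
    """pts: list of (x,y,z,phi_deg) tool-down targets -> rows from the present pose"""
    from station import sense
    s=sense();R0=Ro.from_quat(s["tool_rot"]);p0=s["tcp_pos"]
    print("t",round(s["t"],2),"tcp",p0.round(4),"F",s["force"].round(1),"gap",round(s["finger_gap"]*85.4,1))
    for x,y,z,ph in pts:
        c,si=np.cos(np.radians(ph)),np.sin(np.radians(ph))
        Rt=Ro.from_matrix(np.array([[c,si,0],[si,-c,0],[0,0,-1]]))
        d=R0.inv().apply(np.array([x,y,z])-p0)*1000
        print((x,y,z,ph),"->",d.round(1).tolist(),np.degrees((R0.inv()*Rt).as_rotvec()).round(1).tolist())
E
python3 - <<'E'
from h import *
delta([(.40,-.23,.26,0),(.457,-.229,.15,0)])
E
```

```text
t 0.1 tcp [ 0.2275 -0.5814  0.2305] F [-0.5  0.7  0.9] gap 85.5
(0.4, -0.23, 0.26, 0) -> [-264.5, -288.6, -28.9] [-0.1, 0.1, -68.6]
(0.457, -0.229, 0.15, 0) -> [-244.5, -342.0, 81.0] [-0.1, 0.1, -68.6]
```

>>> servo_tool(targets=[[-40,-42,-29,0,0,-10],[-78,-84,-29,0,0,-20],[-116,-126,-29,0,0,-30],[-154,-168,-29,0,0,-40],[-192,-210,-29,0,0,-50],[-230,-252,-29,0,0,-60],[-264,-289,-29,0,0,-68.6],[-264,-289,-29,0,0,-68.6],[-264,-289,-29,0,0,-68.6]], gripper=85)

```text
t: 1.23
tcp_pos: [0.4007, -0.2312, 0.2603]
tool_rot: [1.0, -0.0, -0.0, 0.0]
force: [-0.4, 0.2, 0.1]
finger_gap: 0.998
```

```bash
python3 - <<'E'
from h import *
from station import *
delta([(.457,-.229,.15,0)])
d=snapshot("wrist");np.savez("pics/w1.npz",**d);cv2.imwrite("pics/w1.png",d["color"][:,:,::-1])
for n,X in[("jarb",(.457,-.229,.062)),("hinge",(.555,-.328,.158)),("FL",(.586,-.149,.165)),("FR",(.569,-.33,.165)),("mark l",(.452,-.357,.018))]:print(n,proj(d,X))
E
```

```text
t 1.23 tcp [ 0.4007 -0.2312  0.2603] F [-0.4  0.2  0.1] gap 85.3
(0.457, -0.229, 0.15, 0) -> [56.3, -2.3, 110.3] [0.0, 0.0, -0.0]
jarb (np.float64(308.27240923857136), np.float64(161.0621564613058))
hinge (np.float64(424.31187779290764), np.float64(286.43378303709426))
FL (np.float64(509.3429615141441), np.float64(83.50016698430066))
FR (np.float64(443.27290910795546), np.float64(292.9070977718533))
mark l (np.float64(295.5395462311536), np.float64(244.33967488358067))
```

View pics/w1.png

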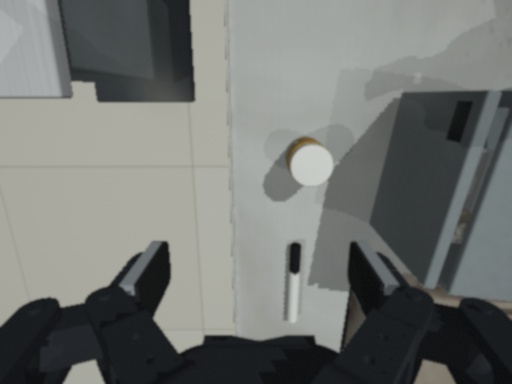

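Wrist view: jar lid at (311,164), marker tip at (295,243), door's outer top edge from (488,92) to (428,283), press mark at (459,121).

```bash
python3 - <<'E'
from h import *
d=dict(np.load("pics/w1.npz"));c=d["color"]
g=cv2.cvtColor(c,cv2.COLOR_RGB2GRAY)
m=((g>200)*255).astype(np.uint8)[120:220,260:350]
n,l,st,ce=cv2.connectedComponentsWithStats(m);i=1+st[1:,4].argmax();jc=ce[i]+[260,120];print(jc,st[i]);print("jar",plane(d,*jc,.062))
m=((g<40)*255).astype(np.uint8)[90:160,430:490]
n,l,st,ce=cv2.connectedComponentsWithStats(m);i=1+st[1:,4].argmax();pc=ce[i]+[430,90];print(pc,st[i]);pr=plane(d,*pc,.135);print("press",pr)
A=plane(d,487,92,.158);B=plane(d,428,283,.158);print(A,B,np.linalg.norm(A-B))
for v in(110,150,190,230,270):print(v,[int(x) for x in g[v,415:512:3]])
f=A-B;yaw=np.arctan2(-f[0],f[1]);print("yaw",np.degrees(yaw))
m0=plane(d,295,243,.018);print("mark",m0)
t=np.load("pics/top0.npz");
E
```

```text
[314.93609023 161.96365915] [ 35  27  36  36 798]
jar [ 0.46465219 -0.23005323  0.062     ]
[459.10501567 120.55799373] [ 17  11  26  42 638]
press [ 0.57329098 -0.17818096  0.135     ]
[ 0.57577512 -0.15492414  0.158     ] [ 0.55784607 -0.32429946  0.158     ] 0.1703216042291809
110 [62, 61, 62, 60, 54, 55, 54, 53, 54, 53, 54, 53, 53, 42, 27, 23, 20, 20, 27, 48, 48, 48, 71, 105, 110, 111, 110, 92, 85, 85, 84, 73, 48]
150 [56, 57, 56, 56, 57, 58, 57, 57, 58, 58, 59, 59, 57, 58, 59, 58, 57, 63, 104, 123, 122, 122, 115, 100, 82, 80, 79, 60, 69, 107, 123, 123, 123]
190 [57, 57, 57, 58, 57, 57, 58, 57, 58, 58, 57, 57, 57, 74, 115, 124, 123, 122, 94, 75, 72, 77, 60, 66, 103, 124, 125, 125, 125, 124, 124, 123, 124]
230 [55, 55, 57, 56, 57, 57, 56, 56, 59, 94, 120, 120, 122, 108, 103, 95, 72, 57, 62, 98, 124, 125, 125, 124, 125, 124, 124, 123, 124, 123, 123, 123, 123]
270 [55, 55, 55, 55, 67, 109, 119, 120, 114, 61, 50, 48, 50, 59, 93, 122, 123, 124, 123, 124, 125, 124, 125, 124, 124, 124, 125, 124, 122, 123, 123, 123, 122]
yaw -6.042483238436643
mark [ 0.4511736  -0.35492289  0.018     ]
```

>>> servo_tool(targets=[[60,-1,40,0,0,0],[60,-1,100,0,0,0],[60,-1,160,0,0,0],[60,-1,210,0,0,0],[60,-1,238,0,0,0],[60,-1,238,0,0,0]])

```text
t: 2.02
tcp_pos: [0.459, -0.2307, 0.02]
tool_rot: [1.0, -0.002, -0.002, -0.002]
force: [-0.5, 0.7, 1.1]
finger_gap: 0.997
```

>>> servo_tool(targets=[[0,0,0,0,0,0],[0,0,0,0,0,0],[0,0,0,0,0,0],[0,0,0,0,0,0],[0,0,0,0,0,0]], gripper=40, newtons=25)

```text
t: 2.65
tcp_pos: [0.4616, -0.2311, 0.024]
tool_rot: [1.0, -0.0, 0.001, 0.001]
force: [-1.2, -1.1, 6.7]
finger_gap: 0.6
```

>>> servo_tool(targets=[[0,0,-15,0,0,0],[0,-30,-20,0,0,0],[0,-70,-20,0,0,0],[0,-110,-20,0,0,0],[0,-140,-20,0,0,0],[0,-145,-20,0,0,0],[0,-145,-10,0,0,0],[0,-145,-4,0,0,0],[0,-145,0,0,0,0],[0,-145,0,0,0,0]])

```text
t: 3.9
tcp_pos: [0.4609, -0.086, 0.0234]
tool_rot: [1.0, -0.001, 0.0, 0.0]
force: [-1.0, -0.2, 14.2]
finger_gap: 0.601
```

>>> servo_tool(targets=[[0,0,0,0,0,0],[0,0,0,0,0,0],[0,0,0,0,0,0],[0,0,0,0,0,0],[0,0,-20,0,0,0],[0,0,-60,0,0,0],[0,0,-120,0,0,0],[0,0,-160,0,0,0],[0,0,-160,0,0,0]], gripper=85)

```text
t: 5.03
tcp_pos: [0.4627, -0.0857, 0.1852]
tool_rot: [1.0, -0.0, 0.004, 0.002]
force: [-0.2, 0.9, -0.9]
finger_gap: 0.997
```

```bash
python3 - <<'E'
from h import *
from station import *
h=np.array([.5635,-.330,0]);yaw=np.radians(-6)
X=np.array([np.cos(yaw),np.sin(yaw),0]);Y=np.array([-np.sin(yaw),np.cos(yaw),0])
for th in(0,-.03,.34,.8,1.2,1.5,1.57):
    y=Y*np.cos(th)-X*np.sin(th);x=X*np.cos(th)+Y*np.sin(th)
    print(th,"press",(h+.152*y-.006*x).round(4)[:2],"edge",(h+.156*y+.006*x).round(4)[:2])
p=h+.150*Y-.006*X
q=p-.045*X;
delta([(*q[:2],.20,-6),(*q[:2],.125,-6)])
d=snapshot("wrist");cv2.imwrite("pics/w2.png",d["color"][:,:,::-1])
E
```

```text
0 press [ 0.5734 -0.1782] edge [ 0.5858 -0.1755]
-0.03 press [ 0.578  -0.1786] edge [ 0.5904 -0.1762]
0.34 press [ 0.5222 -0.1836] edge [ 0.533  -0.1769]
0.8 press [ 0.4615 -0.2171] edge [ 0.4682 -0.2064]
1.2 press [ 0.4256 -0.2657] edge [ 0.4276 -0.2532]
1.5 press [ 0.4128 -0.3094] edge [ 0.4109 -0.2969]
1.57 press [ 0.4117 -0.32  ] edge [ 0.409  -0.3076]
t 5.03 tcp [ 0.4627 -0.0857  0.1852] F [-0.2  0.9 -0.9] gap 85.1
(np.float64(0.5284586528263661), np.float64(-0.1754907640681087), 0.2, -6) -> [65.9, 89.8, -14.1] [0.2, -0.4, 6.0]
(np.float64(0.5284586528263661), np.float64(-0.1754907640681087), 0.125, -6) -> [65.3, 89.6, 60.9] [0.2, -0.4, 6.0]
```

View pics/w2.png

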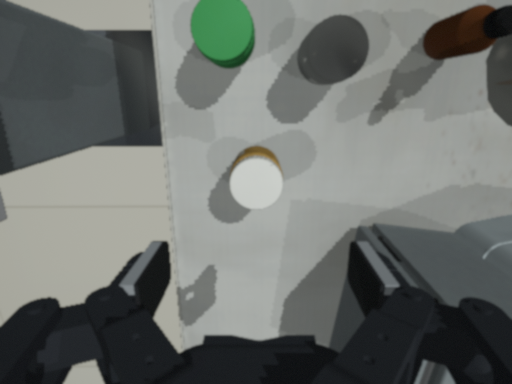

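The jar stands upright at (257,182) on the worktop, clear of the door. Next: shut the fingers and approach the press mark.

>>> servo_tool(targets=[[30,40,-14,0,0,3],[66,90,-14,0,0,6],[66,90,20,0,0,6],[66,90,60,0,0,6],[66,90,61,0,0,6],[66,90,61,0,0,6]], gripper=0, newtons=60)

```text
t: 5.82
tcp_pos: [0.5265, -0.1748, 0.1209]
tool_rot: [0.999, -0.053, -0.001, -0.0]
force: [0.4, -0.1, 0.5]
finger_gap: 0.002
```

>>> servo_tool(targets=[[10,0,0,0,0,0],[20,0,0,0,0,0],[26,0,0,0,0,0],[28,0,0,0,0,0],[30,0,0,0,0,0],[31,0,0,0,0,0],[31,0,0,0,0,0]])

```text
t: 6.7
tcp_pos: [0.5574, -0.1782, 0.1212]
tool_rot: [0.999, -0.053, -0.0, -0.0]
force: [-1.1, -0.8, -0.4]
finger_gap: 0.0
```

>>> servo_tool(targets=[[2,0,0,0,0,0],[3,0,0,0,0,0],[4,0,0,0,0,0],[4,0,0,0,0,0]])

```text
t: 7.2
tcp_pos: [0.561, -0.1785, 0.1212]
tool_rot: [0.999, -0.053, -0.001, -0.0]
force: [-3.8, -0.4, 0.4]
finger_gap: 0.006
```

>>> servo_tool(targets=[[1,0,0,0,0,0],[2,0,0,0,0,0],[2,0,0,0,0,0]])

```text
t: 7.58
tcp_pos: [0.5637, -0.1788, 0.1212]
tool_rot: [0.999, -0.053, 0.0, -0.0]
force: [-2.5, -0.8, 0.4]
finger_gap: 0.002
```

>>> servo_tool(targets=[[1,0,0,0,0,0],[2,0,0,0,0,0],[2,0,0,0,0,0]])

```text
t: 7.95
tcp_pos: [0.5643, -0.1789, 0.1212]
tool_rot: [0.999, -0.053, -0.001, -0.0]
force: [-5.8, -0.5, 1.5]
finger_gap: 0.001
```

>>> servo_tool(targets=[[-20,0,0,0,0,0],[-50,0,0,0,0,0],[-90,0,0,0,0,0],[-100,0,-50,0,0,0],[-100,0,-100,0,0,0],[-100,0,-130,0,0,0],[-100,0,-130,0,0,0]])

```text
t: 8.82
tcp_pos: [0.469, -0.1702, 0.2545]
tool_rot: [0.999, -0.053, 0.005, 0.002]
force: [0.5, 1.3, -0.1]
finger_gap: -0.001
```

```bash
python3 - <<'E'
from h import *
from station import *
d=snapshot("wrist");np.savez("pics/w3.npz",**d);cv2.imwrite("pics/w3.png",d["color"][:,:,::-1])
h=np.array([.5635,-.330,.158]);yaw=np.radians(-6)
X=np.array([np.cos(yaw),np.sin(yaw),0]);Y=np.array([-np.sin(yaw),np.cos(yaw),0])
for th in(0,.34,.4):
    y=Y*np.cos(th)-X*np.sin(th);x=X*np.cos(th)+Y*np.sin(th)
    print(th,proj(d,h+.178*y-.006*x),proj(d,h+.178*y+.006*x))
for r,o,th in((.156,.028,.34),):
    y=Y*np.cos(th)-X*np.sin(th);x=X*np.cos(th)+Y*np.sin(th);p=h+r*y+o*x
    delta([(*p[:2],.2,-6),(*p[:2],.12,-6)])
E
```

```text
0 (np.float64(388.95321168643017), np.float64(153.84237651861076)) (np.float64(403.93111992848435), np.float64(153.80349156770643))
0.34 (np.float64(314.2596926098636), np.float64(168.96263506614144)) (np.float64(328.5742027139877), np.float64(164.0693645021463))
0.4 (np.float64(301.89132515910666), np.float64(174.04090203536987)) (np.float64(315.8092042617515), np.float64(168.38333572932123))
t 8.88 tcp [ 0.4676 -0.1693  0.2526] F [ 0.2 -0.8 -1. ] gap -0.1
(np.float64(0.554362552511728), np.float64(-0.17177071366716254), 0.2, -6) -> [86.2, -6.8, 53.1] [0.1, -0.3, -0.0]
(np.float64(0.554362552511728), np.float64(-0.17177071366716254), 0.12, -6) -> [85.8, -7.0, 133.1] [0.1, -0.3, -0.0]
```

View pics/w3.png

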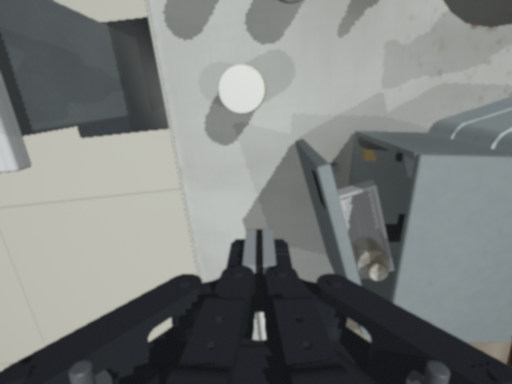

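Door popped ajar: its free end shows at (316–330,165), matching 0.34 rad. The weight is in the pocket at (373,262), near the hinge. Inserting the shut fingers behind the free edge.

>>> servo_tool(targets=[[50,-4,10,0,0,0],[92,-7,30,0,0,0],[92,-7,40,0,0,0],[92,-7,80,0,0,0],[92,-7,120,0,0,0],[92,-7,130,0,0,0],[92,-7,130,0,0,0]])

```text
t: 9.75
tcp_pos: [0.5576, -0.1711, 0.1207]
tool_rot: [0.999, -0.053, -0.001, -0.0]
force: [0.2, 0.8, 0.2]
finger_gap: -0.002
```

```bash
python3 - <<'E'
from h import *
h=np.array([.5635,-.330,.158]);yaw=np.radians(-6)
X=np.array([np.cos(yaw),np.sin(yaw),0]);Y=np.array([-np.sin(yaw),np.cos(yaw),0])
P=[]
for th in(.34,.45,.6,.75,.9,1.05,1.2,1.3,1.4,1.48,1.52):
    y=Y*np.cos(th)-X*np.sin(th);x=X*np.cos(th)+Y*np.sin(th)
    off=.006+.0145*abs(np.cos(th))+.011*abs(np.sin(th))
    P.append((*(h+.156*y+off*x)[:2].round(4),.123,-6))
delta(P)
E
```

```text
t 9.75 tcp [ 0.5576 -0.1711  0.1207] F [0.2 0.8 0.2] gap -0.2
(np.float64(0.5498), np.float64(-0.1729), 0.123, -6) -> [-7.5, 2.6, -2.3] [-0.0, 0.1, -0.1]
(np.float64(0.5331), np.float64(-0.1751), 0.123, -6) -> [-23.9, 6.5, -2.3] [-0.0, 0.1, -0.1]
(np.float64(0.5106), np.float64(-0.1813), 0.123, -6) -> [-45.6, 15.1, -2.3] [-0.0, 0.1, -0.1]
(np.float64(0.4889), np.float64(-0.1909), 0.123, -6) -> [-66.2, 26.9, -2.2] [-0.0, 0.1, -0.1]
(np.float64(0.4686), np.float64(-0.2039), 0.123, -6) -> [-85.0, 42.0, -2.2] [-0.0, 0.1, -0.1]
(np.float64(0.4504), np.float64(-0.2202), 0.123, -6) -> [-101.4, 60.1, -2.2] [-0.0, 0.1, -0.1]
(np.float64(0.4347), np.float64(-0.2395), 0.123, -6) -> [-115.0, 81.0, -2.2] [-0.0, 0.1, -0.1]
(np.float64(0.4259), np.float64(-0.2537), 0.123, -6) -> [-122.2, 96.0, -2.2] [-0.0, 0.1, -0.1]
(np.float64(0.4186), np.float64(-0.269), 0.123, -6) -> [-127.9, 112.0, -2.2] [-0.0, 0.1, -0.1]
(np.float64(0.414), np.float64(-0.2818), 0.123, -6) -> [-131.1, 125.2, -2.2] [-0.0, 0.1, -0.1]
(np.float64(0.4121), np.float64(-0.2883), 0.123, -6) -> [-132.3, 131.9, -2.2] [-0.0, 0.1, -0.1]
```

>>> servo_tool(targets=[[-8,3,-2,0,0,0],[-16,5,-2,0,0,0],[-24,6.5,-2,0,0,0],[-35,11,-2,0,0,0],[-46,15,-2,0,0,0],[-56,21,-2,0,0,0],[-66,27,-2,0,0,0],[-76,34,-2,0,0,0],[-85,42,-2,0,0,0],[-93,51,-2,0,0,0]])

```text
t: 11.0
tcp_pos: [0.4596, -0.2125, 0.1232]
tool_rot: [0.999, -0.053, -0.0, -0.0]
force: [1.9, -0.3, 0.0]
finger_gap: 0.0
```

>>> servo_tool(targets=[[-8,9,0,0,0,0],[-15,19,0,0,0,0],[-22,30,0,0,0,0],[-26,37,0,0,0,0],[-29,44,0,0,0,0],[-32,51,0,0,0,0],[-35,58,0,0,0,0],[-36.5,64,0,0,0,0],[-38,70,0,0,0,0],[-38,74,0,0,0,0]])

```text
t: 12.25
tcp_pos: [0.4143, -0.2819, 0.1232]
tool_rot: [0.999, -0.053, -0.001, -0.0]
force: [-0.7, 1.1, 0.8]
finger_gap: -0.005
```

```bash
python3 - <<'E'
from h import *
from station import *
delta([])
d=snapshot("top");np.savez("pics/t2.npz",**d)
cv2.imwrite("pics/t2.png",cv2.resize(d["color"][110:240,150:410,::-1],None,fx=3,fy=3,interpolation=cv2.INTER_CUBIC))
E
```

```text
t 12.25 tcp [ 0.4143 -0.2819  0.1232] F [-0.7  1.1  0.8] gap -0.5
```

View pics/t2.png

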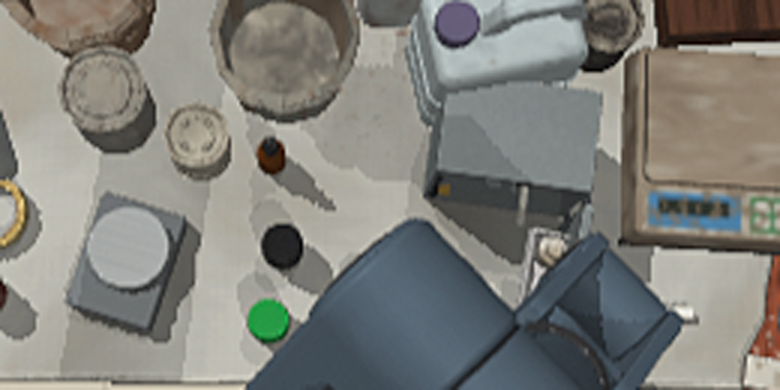

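```bash
python3 - <<'E'
from h import *
delta([(.42,-.25,.123,-6),(.42,-.25,.27,-6),(.47,-.28,.27,-6)])
E
```

```text
t 12.3 tcp [ 0.4145 -0.2825  0.1233] F [-0.4  1.   0.8] gap 0.1
(0.42, -0.25, 0.123, -6) -> [2.1, -32.9, 0.3] [0.0, 0.0, -0.0]
(0.42, -0.25, 0.27, -6) -> [2.0, -32.9, -146.7] [0.0, 0.0, -0.0]
(0.47, -0.28, 0.27, -6) -> [54.9, -8.3, -146.8] [0.0, 0.0, -0.0]
```

>>> servo_tool(targets=[[1,-15,0,0,0,0],[2,-33,0,0,0,0],[2,-33,-40,0,0,0],[2,-33,-100,0,0,0],[20,-28,-147,0,0,0],[55,-8,-147,0,0,0],[55,-8,-147,0,0,0]])

```text
t: 13.18
tcp_pos: [0.4725, -0.2797, 0.271]
tool_rot: [0.999, -0.052, 0.001, 0.001]
force: [-0.6, -0.1, 0.6]
finger_gap: -0.003
```

>>> servo_tool(targets=[[0,0,0,0,0,0],[0,0,0,0,0,0]], gripper=60)

```text
t: 13.42
tcp_pos: [0.4693, -0.2781, 0.2695]
tool_rot: [0.999, -0.052, -0.001, -0.001]
force: [0.5, 1.2, 0.7]
finger_gap: 0.419
```

```bash
python3 - <<'E'
from h import *
from station import *
delta([])
d=snapshot("wrist");np.savez("pics/w4.npz",**d);cv2.imwrite("pics/w4.png",d["color"][:,:,::-1])
E
```

```text
t 13.43 tcp [ 0.4693 -0.2781  0.2695] F [0.5 1.2 0.7] gap 35.8
```

View pics/w4.png

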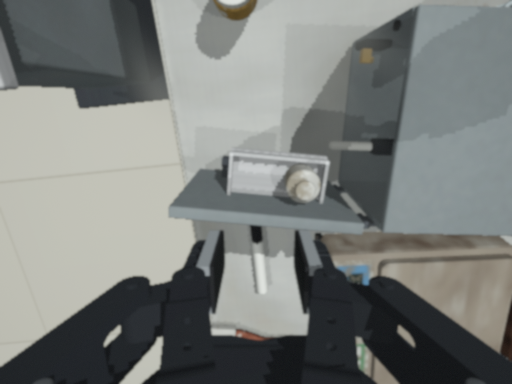

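Wrist view: door wide open, weight in the pocket with its knob at about (303,185), pocket rim (228,152)–(328,162). Marker and jars are clear. I'll take a second view from another spot to triangulate.

```bash
python3 - <<'E'
from h import *
d=dict(np.load("pics/w4.npz"))
p=plane(d,303,183,.144);print("knob",p)
A=plane(d,170,208,.158);B=plane(d,362,225,.158);print(A,B,"door dir deg",np.degrees(np.arctan2(*(A-B)[[1,0]])))
q=plane(d,228,152,.112);r=plane(d,328,162,.112);print("rim",q,r,np.degrees(np.arctan2(*(q-r)[[1,0]])))
delta([(p[0]-.002,p[1]-.02,.22,-6),(p[0],p[1],.2,-6)])
E
```

```text
knob [ 0.50897922 -0.28484688  0.144     ]
[ 0.3880633  -0.29145944  0.158     ] [ 0.5579623 -0.325724   0.158    ] door dir deg 168.59775762231638
rim [ 0.4405864  -0.25459526  0.112     ] [ 0.5391135  -0.27510868  0.112     ] 168.23898954173396
t 13.47 tcp [ 0.4695 -0.2784  0.2697] F [-0.3 -0.6  0.1] gap 43.3
(np.float64(0.50697921640672), np.float64(-0.3048468771024385), 0.22, -6) -> [40.2, 22.4, 49.6] [-0.1, 0.1, -0.0]
(np.float64(0.50897921640672), np.float64(-0.2848468771024385), 0.2, -6) -> [40.1, 2.3, 69.6] [-0.1, 0.1, -0.0]
```

>>> servo_tool(targets=[[20,1,30,0,0,3],[40,2,60,0,0,5.5],[40,2,60,0,0,5.5],[40,2,60,0,0,5.5]], gripper=60)

```text
t: 13.98
tcp_pos: [0.5094, -0.2857, 0.2107]
tool_rot: [0.995, -0.1, -0.0, -0.0]
force: [0.8, 0.1, 0.8]
finger_gap: 0.706
```

```bash
python3 - <<'E'
from h import *
from station import *
d=snapshot("wrist");np.savez("pics/w5.npz",**d);cv2.imwrite("pics/w5.png",d["color"][:,:,::-1])
print(proj(d,(.509,-.285,.144)),proj(d,(.509,-.285,.1)));delta([])
E
```

```text
(np.float64(258.15147631724835), np.float64(200.8041431639941)) (np.float64(258.2494750631653), np.float64(184.0011360551893))
t 14.03 tcp [ 0.5097 -0.2859  0.2112] F [-0.2 -0.5  0.4] gap 60.0
```

View pics/w5.png

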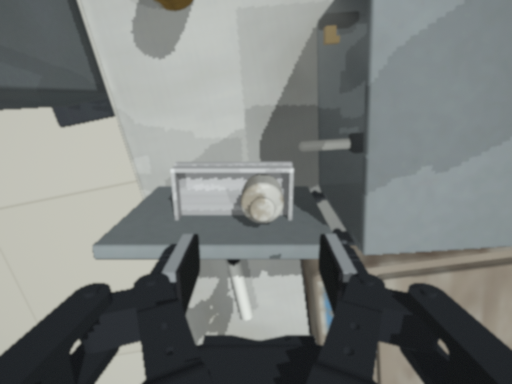

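Knob top at (265,208), body centre about (263,196). The jaws line up with the pocket.

```bash
python3 - <<'E'
from h import *
a=dict(np.load("pics/w4.npz"));b=dict(np.load("pics/w5.npz"))
print(tri(a,(303,187),b,(265,208)))
for d,u,v in((a,303,187),(b,265,208)):print(plane(d,u,v,.144))
A=plane(b,172,167,.112);B=plane(b,293,167,.112);print("rim b",A,B,np.degrees(np.arctan2(*(A-B)[[1,0]])))
# pocket centre line from hinge
h=np.array([.5635,-.33]);al=np.radians(168.4);y=np.array([np.cos(al),np.sin(al)]);x=np.array([np.sin(al),-np.cos(al)])
p=plane(b,265,208,.144)[:2]-h;print("along",p@y,"off",p@x)
p=plane(a,303,187,.144)[:2]-h;print("along",p@y,"off",p@x)
pts=[plane(b,265,208,.144)];P=pts[0]
delta([(.511,-.288,.123,-11.6),(.511,-.288,.116,-11.6)])
E
```

```text
(array([ 0.5113472 , -0.29567682,  0.12760814]), np.float64(0.00380746722432979))
[ 0.5087392  -0.28866612  0.144     ]
[ 0.51280412 -0.29147717  0.144     ]
rim b [ 0.44400267 -0.25356373  0.112     ] [ 0.54022396 -0.27315512  0.112     ] 168.49145464940955
along 0.0574065239463321 off 0.027542187752412652
along 0.0619536501459744 off 0.029478456856579564
t 14.03 tcp [ 0.5097 -0.2859  0.2112] F [-0.2 -0.5  0.4] gap 60.0
(0.511, -0.288, 0.123, -11.6) -> [1.7, 1.7, 88.2] [0.0, -0.0, 0.1]
(0.511, -0.288, 0.116, -11.6) -> [1.7, 1.7, 95.2] [0.0, -0.0, 0.1]
```

>>> servo_tool(targets=[[1,3,30,0,0,0],[1,3,60,0,0,0],[1,3,80,0,0,0],[1,3,92,0,0,0],[1,3,94,0,0,0],[1,3,94,0,0,0]])

```text
t: 14.78
tcp_pos: [0.5107, -0.2894, 0.1172]
tool_rot: [0.995, -0.101, 0.001, 0.0]
force: [0.8, -0.0, -0.1]
finger_gap: 0.701
```

>>> servo_tool(targets=[[0,0,0,0,0,0],[0,0,0,0,0,0],[0,0,0,0,0,0],[0,0,0,0,0,0],[0,0,0,0,0,0]], gripper=20, newtons=40)

```text
t: 15.4
tcp_pos: [0.5109, -0.2894, 0.1173]
tool_rot: [0.995, -0.101, 0.001, 0.0]
force: [-0.1, 0.8, 5.2]
finger_gap: 0.386
```

>>> servo_tool(targets=[[0,0,-10,0,0,0],[0,0,-25,0,0,0],[0,0,-50,0,0,0],[0,0,-80,0,0,0],[0,0,-105,0,0,0],[0,0,-105,0,0,0],[0,0,-105,0,0,0]])

```text
t: 16.27
tcp_pos: [0.5097, -0.2884, 0.2206]
tool_rot: [0.995, -0.101, -0.001, -0.0]
force: [0.2, 0.1, -2.8]
finger_gap: 0.384
```

```bash
python3 - <<'E'
from h import *
from station import *
t=np.load("pics/top0.npz");g=cv2.cvtColor(t["color"],cv2.COLOR_RGB2GRAY)
s=np.load("pics/side0.npz")
# pan: ellipse from mask in both views
res={}
for n,d,(x0,y0,x1,y1) in(("top",t,(170,165,225,225)),("side",s,(225,240,285,280))):
    gg=cv2.cvtColor(d["color"],cv2.COLOR_RGB2GRAY)[y0:y1,x0:x1]
    th,m=cv2.threshold(gg,0,255,cv2.THRESH_OTSU)
    if n=="top":
        m=cv2.inRange(cv2.GaussianBlur(gg,(3,3),0),180,205)*0+m
    m=cv2.morphologyEx(m,cv2.MORPH_OPEN,np.ones((3,3)))
    k,l,st,ce=cv2.connectedComponentsWithStats(m)
    print(n,th,[(st[i].tolist(),(ce[i]+[x0,y0]).round(1).tolist()) for i in range(1,k) if st[i,4]>100])
delta([(.517,.213,.22,-11.6)])
E
```

```text
top 136.0 [([0, 0, 55, 60, 2230], [196.9, 191.6])]
side 171.0 [([0, 0, 60, 25, 1193], [252.3, 250.3])]
t 16.27 tcp [ 0.5097 -0.2884  0.2206] F [ 0.2  0.1 -2.8] gap 32.8
(0.517, 0.213, 0.22, -11.6) -> [-93.2, -492.8, 1.2] [-0.0, 0.1, 0.1]
```

>>> servo_tool(targets=[[-5,-25,0,0,0,0],[-13,-70,0,0,0,0],[-23,-120,0,0,0,0],[-33,-175,0,0,0,0],[-43,-230,0,0,0,0],[-54,-285,0,0,0,0],[-64,-340,0,0,0,0],[-75,-395,0,0,0,0],[-85,-450,0,0,0,0],[-93,-490,0,0,0,0]])

```text
t: 17.52
tcp_pos: [0.5148, 0.2129, 0.2201]
tool_rot: [0.995, -0.099, -0.002, 0.0]
force: [0.1, -0.0, -2.1]
finger_gap: 0.381
```

>>> servo_tool(targets=[[0,-3,0,0,0,0],[0,-3,0,0,0,0],[0,-3,0,0,0,0]])

```text
t: 17.9
tcp_pos: [0.5172, 0.2118, 0.2209]
tool_rot: [0.995, -0.101, -0.001, 0.0]
force: [0.0, 0.1, -2.6]
finger_gap: 0.384
```

```bash
python3 - <<'E'
from h import *
from station import *
d=snapshot("wrist");np.savez("pics/w6.npz",**d);cv2.imwrite("pics/w6.png",d["color"][:,:,::-1])
print(proj(d,(.517,.213,.045)));delta([(.517,.213,.07,-11.6)])
P=np.array([proj(d,(.517+.05*np.cos(a),.213+.05*np.sin(a),.045)) for a in np.linspace(0,6.283,60)]);print(P.min(0),P.max(0))
E
```

```text
(np.float64(258.53269016394705), np.float64(166.37338292853605))
t 17.95 tcp [0.5175 0.2116 0.221 ] F [ 0.2 -0.7 -1.7] gap 33.0
(0.517, 0.213, 0.07, -11.6) -> [-0.7, -1.3, 151.0] [0.0, 0.1, -0.0]
[211.78120233 118.58258963] [305.23439072 210.04128754]
```

View pics/w6.png

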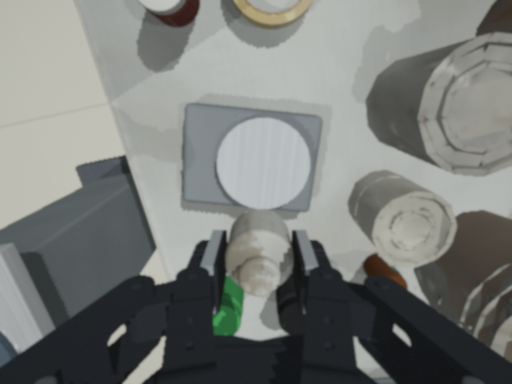

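Wrist view: pan centre at (263.5,163.5), about 5 px from the prediction, and the weight is held upright. I'll correct about 4 mm and lower.

>>> servo_tool(targets=[[4,-4,30,0,0,0],[4,-4,70,0,0,0],[4,-4,105,0,0,0],[4,-4,130,0,0,0],[4,-4,145,0,0,0],[4,-4,152,0,0,0],[4,-4,155,0,0,0],[4,-4,156,0,0,0],[4,-4,156,0,0,0]])

```text
t: 19.08
tcp_pos: [0.523, 0.2159, 0.066]
tool_rot: [0.995, -0.1, 0.001, -0.0]
force: [-0.3, 0.8, -2.4]
finger_gap: 0.383
```

>>> servo_tool(targets=[[0,0,1,0,0,0],[0,0,1,0,0,0],[0,0,1,0,0,0]])

```text
t: 19.45
tcp_pos: [0.5226, 0.2158, 0.0644]
tool_rot: [0.995, -0.101, 0.0, -0.0]
force: [-0.2, 0.2, -1.9]
finger_gap: 0.388
```

>>> servo_tool(targets=[[0,0,0.5,0,0,0],[0,0,1,0,0,0],[0,0,1.5,0,0,0],[0,0,1.5,0,0,0]])

```text
t: 19.95
tcp_pos: [0.5225, 0.2157, 0.0627]
tool_rot: [0.995, -0.101, -0.0, 0.0]
force: [0.4, 0.2, -2.1]
finger_gap: 0.385
```

>>> servo_tool(targets=[[0,0,0.5,0,0,0],[0,0,1,0,0,0],[0,0,1,0,0,0]])

```text
t: 20.32
tcp_pos: [0.5226, 0.2158, 0.0624]
tool_rot: [0.995, -0.101, 0.0, -0.0]
force: [-1.3, -0.6, 4.6]
finger_gap: 0.382
```

Contact (force rose to +4.6 N). Releasing and rising.

>>> servo_tool(targets=[[0,0,0,0,0,0],[0,0,0,0,0,0],[0,0,0,0,0,0],[0,0,0,0,0,0],[0,0,-20,0,0,0],[0,0,-60,0,0,0],[0,0,-110,0,0,0],[0,0,-170,0,0,0],[0,0,-170,0,0,0],[0,0,-170,0,0,0]], gripper=60)

```text
t: 21.58
tcp_pos: [0.522, 0.2157, 0.2316]
tool_rot: [0.995, -0.101, -0.0, 0.0]
force: [0.0, -0.2, 0.3]
finger_gap: 0.704
```

```bash
python3 - <<'E'
from h import *
from station import *
delta([])
w=snapshot("wrist");s=snapshot("top")
np.savez("pics/w7.npz",**w)
im=np.vstack([cv2.resize(w["color"][60:310,100:420,::-1],(520,406)),cv2.resize(s["color"][130:225,120:395,::-1],(520,180))])
cv2.imwrite("pics/end.png",im)
E
```

```text
t 21.57 tcp [0.522  0.2157 0.2316] F [ 0.  -0.2  0.3] gap 60.1
```

View pics/end.png

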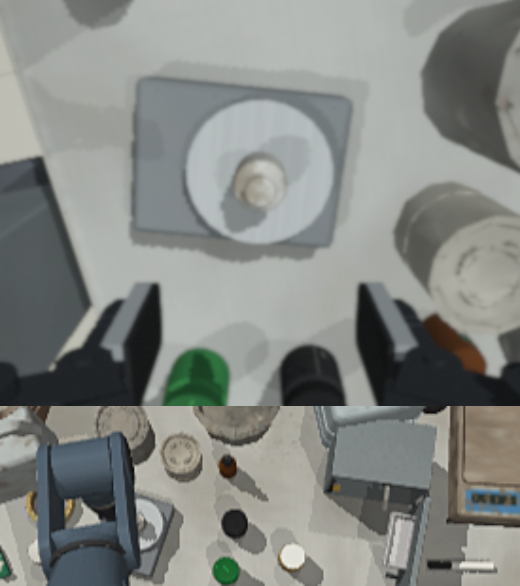

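The weight stands upright near the pan centre (knob (260,187), pan centre (260,171) in the crop). The door is wide open with an empty pocket, and the jars and marker are standing clear.

```bash
python3 -c "
from station import *
print(sign_off())"
```

```text
the job is handed in; nothing more can be done
None
```

The job is done and handed in at about 22 s. The weight is on the small balance's pan, and the hand-in gave no verdict.

**What I did:** I moved jar_b (ochre) from the door's sweep to about (0.46, -0.09). I pressed the door until it popped ajar to about 0.34 rad, then swung it to about 1.47 rad with the shut fingers. I then lifted the weight from the door pocket and lowered it onto the pan in small steps, touching at about 5 N.

**Last checks:** The final pictures show:
- The weight is upright and roughly central on the pan, estimated within 1 cm of its centre.
- The door is wide open with its pocket empty, and the marker, dropper, green look-alike and visible jars show no sign of having moved or tipped.
- The arm was clear of everything, with the force reading near zero.

**Disagreements:**
- Triangulating the weight's knob from two wrist views gave 128 mm instead of the expected 144 mm. The baseline was short, so I used the stated height for the grasp, and the grip and lift held.
- The pan centre differed by about 5 mm between the top and wrist views. I corrected to the wrist view before lowering.
- Jar_c and the tape were half hidden by the arm in the last top view. Both were in place in the earlier wrist view, and I did not go near them.

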